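Pop the latched tin under the wire riser and ease its lid open

TASK

Open the tin that stands half under the wire shelf: press its latch paddle down so that the lid springs up by itself, then steady the lid and ease it gently all the way back to its stop, leaving it standing open with the paddle let go. Do not slam the lid, do not knock the wire shelf, and leave the plate, bowl, garlic press and steamer where they are.

Things in the scene. Friction and masses are not known exactly. Their poses are not given: they have to be found in the camera images.
- tin: Plain steel tin, fixed: 140 mm long (its x), 90 wide (y), 55 high plus a 5 mm flat lid (upper face 60 mm above the counter when shut). Origin: centre of underside, z up. The lid hinges along the long upper edge on the +y side; the latch is on the -y side near the +x end, which is under the wire shelf. The -x end, towards the robot, is in the open.
- paddle (a point): Where to press: ribbed upper face of the latch paddle, a steel plate 44 mm (tin x) by 52 (tin y), 4 thick, jutting level from the tin's -y side, free beneath. At rest: 50 mm above the counter, tin x +40, y -88 mm. The wire shelf is above it (its front bar 10 to 55 mm nearer the robot), so no tool fits upright: lean the tool's rear 30 to 40 degrees towards tin -x.
- latch (a joint): Paddle angle, rad: 0 at rest, grows as it is pushed down, stop at 0.30 (point 9 mm down). Sprung: 2 N at the point starts it, 4 N frees the lid (near 0.2 rad), 5 N reaches the stop; it springs back. It pivots along tin x, 31.5 mm inboard of the point; at the pivot its upright hook (top 66 mm above the counter, outer face at tin y -58 mm) leans out as it is pressed.
- lid (a joint): Lid angle, rad: 0 shut, 1.75 at its stop (10 degrees past upright). Once freed its spring lifts it in 1 to 3 s to about 0.7 to 1.0, where the stiff hinge holds it. From there 2 to 5 N at mid-lid swings it further; it stays where it is left between there and the stop. Push its underside from the tin's -y side, at the open -x end, rising with its arc (a level push binds).
- lid_edge (a point): Middle of the lid's free long edge (it moves with the lid), half-way through its 5 mm thickness. The lid is a flat steel plate 140 mm by 90 mm; this point is 90 mm from the hinge line. Shut, it is at tin y -45 mm, 57.5 mm above the counter.
- lid_hinge (a point): Middle of the lid's hinge line (fixed), 57.5 mm above the counter at tin x 0, y +45 mm; the line runs along tin x.
- rack: Steel wire shelf riser, fixed: 200 mm deep (its x), 460 wide (y), on four thin corner legs; bars 6 to 8 mm thick lie 213 to 222 mm above the counter, 46 mm apart. Origin: on the counter under its centre. It stands over the +x end of the tin, axes within 5 degrees of the tin's; front bar at its x -100 mm.
- rack_front (a point): Middle of the front bar of the wire shelf, underside, 213 mm above the counter.
- plate: White melamine plate, 190 mm across, 20 mm high, loose, origin under its centre. Leave alone.
- pinch_bowl: Green silicone bowl, 84 mm across, 35 mm high, loose, origin under its centre. Leave alone.
- garlic_press: Stainless garlic press lying flat, about 190 mm long (its x), 60 mm wide, 35 mm high, loose, origin on the counter near its middle. Leave alone.
- steamer: Stack of two bamboo steamer tiers with lid, 174 mm across, 150 mm high, loose, origin under its centre. Leave alone.
Mind the look-alikes: they are no part of the job. Of the things like the tin, leave any that is blue, pink or turquoise; of the rest the smaller one is meant.

How it is judged:
On the way, in this order (a step that is already met when the one before it is completed fails the run):
1. The paddle is pressed down far enough to free the lid (value of joint latch above 0.14 rad).
2. The lid has sprung up part way (value of joint lid between 0.5 and 1.3 rad), for 0.2 s.
At the end, for the whole second after the job is handed in: The lid stands open within 0.15 rad of its stop (over 1.6 rad) and still (under 0.05 rad/s), the paddle is back up (under 0.05 rad), and the plate, bowl, garlic press and steamer are within 30 mm of where they were (value of joint lid above 1.6 rad and velocity of joint lid between -0.05 and 0.05 rad/s and value of joint latch below 0.05 rad and distance of each of plate, pinch_bowl, garlic_press, steamer from where it was at the start of the episode below 0.03 m); the robot touches nothing.
It fails at once if The lid is slammed: swung faster than 2.5 rad/s (velocity of joint lid above 2.5 rad/s).
It fails at once if The wire shelf is knocked: over 20 N from the robot (contact force between the arm and rack above 20 N).
It fails at once if A bystander is shifted by more than 30 mm (distance of any of plate, pinch_bowl, garlic_press, steamer from where it was at the start of the episode above 0.03 m).
It also fails if it takes over 53 s, if anything falls off the work surface, if the arm or the gripper's body presses on something with over 40 N, if the wrist force passes 120 N, or if a joint passes its speed limit or range.

ROBOT

A 7-joint arm with a two-finger parallel gripper is mounted at the origin on the work surface. World frame = base frame: x ahead of the robot, y to its left, z up, the work surface at z = 0. Lengths are in m, angles in rad, forces in N, time in s.
With the tool pointing down it reaches from about 0.4 to 0.85 m from the base axis. Payload 10.4 kg.
Tool frame: the origin (TCP) lies midway between the tips of the shut fingers; the grasp point (between the pads) lies 19 mm behind it; z points along the fingers, y is the line along which they close (so a half turn about z gives the same grasp; the last joint's range is limited). The gripper opens to 87 mm and grips with 3 to 60 N. Pads are 19 mm wide; open, the fingers measure 117 mm over their backs; the gripper's body (75 mm by 190 mm) begins 51 mm behind the grasp point.
Start: joints at [-1.144, 0.332, -0.065, 1.46, 0.022, 1.35, -0.088], TCP at [0.272, 0.563, 0.223] pointing down, gripper open.
Joint ranges: [-2.6, 2.6], [-0.5, 2.12], [-1.47, 1.34], [0.16, 2.42], [-1.27, 4.41], [0.06, 2.06], [-2.6, 2.6]. Speed limits (rad/s): [2.22, 2.22, 2.79, 2.79, 3.14, 3.14, 3.14].

INTERFACE

Orientations are given as a unit quaternion [x, y, z, w].
In Python, from bench import r gives the robot as it stands.
- The arm moves only by the tool arm_command, never from a script. Its arguments are lists of equal length, an entry for each row: "xyz": the shift along the world's x, y, z in m, a list of three; "rot": the turn, a rotation vector about the world's x, y, z in rad, a list of three. In form: {"xyz": [[tx, ty, tz], ...], "rot": [[ax, ay, az], ...]}. A call has 1 to 20 rows; each row is the pose to reach, as a shift and turn from the pose commanded when the call began; what a row does not reach only later rows make up. A row lasts 1/12 s, in which the tool goes at most 41.7 mm and 7.16 degrees, less where a joint would pass 70% of its speed; a pose out of reach is approached as far as the arm can. A call with a gripper value outside its range is refused whole. "grip" is the opening, from 0 (shut) to 1 (fully open), set as the call begins (left out, the last holds). The fingers move at their own pace and stop on an object; "squeeze" is the grip in N (left out, the last holds). Time passes only in rows, so rows that repeat a pose let the fingers close. It gives the time, the measured TCP pose, the force, the opening and the grip force at its end, in the units of the state.
- r.read_state(): the state, without advancing time (a new reading comes with each control period).
- r.camera(name): name is "side" or "top"; returns the picture (400x640x3 uint8, red, green, blue); there is no depth.
- r.camera_model(name): a dict with "fx", "fy", "cx", "cy" (pixels), "T" (4x4, takes a point from camera to world coordinates). Camera axes: x right, y up, looking along -z (the intrinsics and any distortion apply to the point x, -y, -z); pixel columns grow to the right and rows downward; lengths in m; the calibration is good to about 2 mm. A picture is of the moment at which its call begins. camera_model takes no time and is no camera call.
- r.close_job(): hands the job in; it is judged then, once.
Trained networks look in the newest picture that a camera, given by its name, has taken for a name from the list of things; names that differ only in an ending like _2 or _b are one class to them, and where a whole thing is asked for, a point or a joint stands for the part that bears it (a point fixed in the world has none). Each returns a list of dicts, best first, with "conf" (0 to 1); they miss things now and then, are a little off and sometimes report something else, mostly with a low value. They report only what shows in the picture. A call takes as long as a camera call. They do not tell look-alikes from the thing itself.
- r.look_for(label, camera): "at" ([x, y, z] in m, in the coordinates of the camera as it stood for that picture, good to about 4 mm: the middle of the surface that is visible of it).
- r.spot_point(label, camera): "at" ([x, y, z] in m, in the coordinates of the camera as it stood for that picture, good to about 4 mm: a listed point, or the origin of a listed thing).
The state is a dict: "time": time; "joint_positions": joint angles; "joint_vel": joint speeds; "joint_torque": joint torques, N m; "ee_pos": TCP position; "eef_rot": TCP orientation; "ft_force": force on the tool from outside, world axes, zero at the start; "torque": the same for the moment, N m; "width": finger opening in m; "grip_force": force on a finger pad.
Only numpy, scipy, OpenCV 4.12 (cv2) and the standard library are available. Lean on these libraries where they do the work, as an engineer would, in place of code of your own. Each camera call takes 0.05 s, during which the arm holds its last target. There are 200 camera calls.

## Working session

There is one attempt and no reset: what is moved stays moved. The work goes in short steps, Python scripts to look and compute and a tool call to move; the robot and the scene stay as the last step left them, time stands still between calls to the robot, and variables do not carry over. Pictures are saved under pics/ and viewed, at most 10 in all, crops included, and the job is handed in when it is done.

Besides the shell and the picture viewer there is one more tool, called after "Call:" by a JSON object that holds its "fn" and its "kwargs", one argument or row to a line. arm_command: Moves the arm, as the interface text tells. Its arguments: {"type":"object","properties":{"xyz":{"type":"array"},"rot":{"type":"array"},"grip":{"type":"number"},"squeeze":{"type":"number"}},"required":["xyz","rot"]}

```bash
mkdir -p pics; cat > h.py <<'E'
import numpy as np, cv2
from bench import r
def w(cam,p):
    T=np.array(r.camera_model(cam)["T"]); return (T@np.r_[p,1])[:3]
def px(cam,p):
    m=r.camera_model(cam); q=np.linalg.inv(np.array(m["T"]))@np.r_[p,1]
    return np.array([m["cx"]+m["fx"]*q[0]/-q[2], m["cy"]-m["fy"]*q[1]/-q[2]])
def ray(cam,u,v,z):
    m=r.camera_model(cam);T=np.array(m["T"])
    d=T[:3,:3]@np.array([(u-m["cx"])/m["fx"],-(v-m["cy"])/m["fy"],-1]);o=T[:3,3]
    return o+d*(z-o[2])/d[2]
def save(cam,name):
    im=r.camera(cam); cv2.imwrite(f"pics/{name}.png",im[:,:,::-1]); return im
E
python3 - <<'E'
from h import *
np.set_printoptions(precision=3,suppress=True)
a=save("top","top0");b=save("side","side0")
cv2.imwrite("pics/both.png",np.vstack([a,b])[:,:,::-1])
for c in("top","side"):
    m=r.camera_model(c);print(c,m["fx"],m["cx"],m["cy"],m.keys(),np.array(m["T"]))
    for l in("tin","paddle","lid_edge","lid_hinge","rack_front","rack","steamer","plate","pinch_bowl","garlic_press"):
        for d in r.spot_point(l,c): 
            p=w(c,d["at"]);print(c,l,round(d["conf"],2),p,px(c,p).round())
print(r.read_state())
E
```

```text
top 386.70980863459147 319.19271084792547 196.38778922629183 dict_keys(['fx', 'fy', 'cx', 'cy', 'T']) [[-0.014  0.995 -0.095  0.435]
 [-1.    -0.015 -0.004  0.152]
 [-0.005  0.095  0.995  1.363]
 [ 0.     0.     0.     1.   ]]
top tin 0.92 [0.596 0.117 0.001] [330. 188.]
top tin 0.89 [ 0.317 -0.327 -0.001] [459. 265.]
top tin 0.82 [0.385 0.122 0.002] [330. 248.]
top tin 0.64 [ 0.634 -0.337 -0.001] [458. 175.]
top tin 0.39 [ 0.729  0.414 -0.003] [247. 152.]
top paddle 0.82 [0.481 0.546 0.065] [204. 221.]
top paddle 0.72 [0.42  0.029 0.051] [358. 237.]
top paddle 0.68 [ 0.642 -0.473  0.068] [505. 169.]
top paddle 0.62 [ 0.37  -0.407  0.046] [487. 250.]
top paddle 0.6 [0.626 0.026 0.051] [357. 177.]
top paddle 0.31 [0.597 0.161 0.056] [318. 185.]
top lid_edge 0.97 [ 0.609 -0.397  0.08 ] [485. 179.]
top lid_edge 0.92 [0.434 0.603 0.078] [185. 236.]
top lid_edge 0.82 [0.587 0.07  0.049] [345. 188.]
top lid_edge 0.71 [0.379 0.081 0.06 ] [343. 250.]
top lid_edge 0.58 [ 0.322 -0.374  0.057] [480. 265.]
top lid_hinge 0.79 [0.598 0.162 0.055] [318. 185.]
top lid_hinge 0.79 [ 0.652 -0.273  0.07
[... 1579 characters left out ...]
teamer 0.74 [ 0.728  0.413 -0.006] [234. 240.]
side plate 0.91 [ 0.501  0.347 -0.002] [294. 265.]
side pinch_bowl 0.5 [ 0.696 -0.077  0.001] [338. 171.]
side garlic_press 0.54 [ 0.47  -0.086 -0.005] [385. 200.]
{'time': 1.1, 'joint_positions': array([-1.144,  0.332, -0.065,  1.46 ,  0.022,  1.35 , -0.088]), 'joint_vel': array([-0.001, -0.001, -0.   ,  0.001,  0.   ,  0.002, -0.001]), 'joint_torque': array([  0.001, -62.306,   0.025, -39.013,  -0.061,   0.031,  -0.   ]), 'ee_pos': array([0.272, 0.563, 0.223]), 'eef_rot': array([ 0.223,  0.975,  0.   , -0.   ]), 'ft_force': array([ 0.257, -0.315,  0.144]), 'torque': array([0.092, 0.018, 0.042]), 'grip_force': 0.0, 'width': 0.08714337075739222}
```

View pics/top0.png

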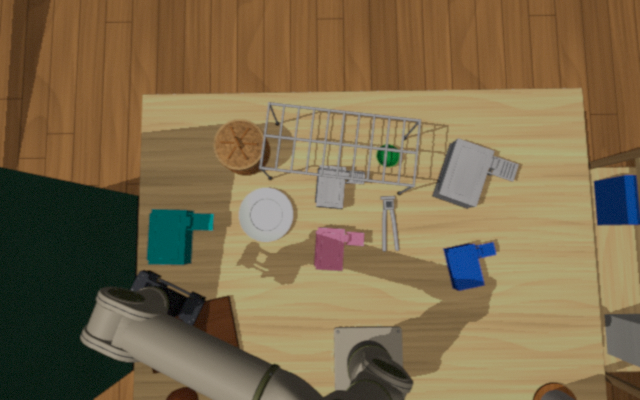

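View pics/side0.png

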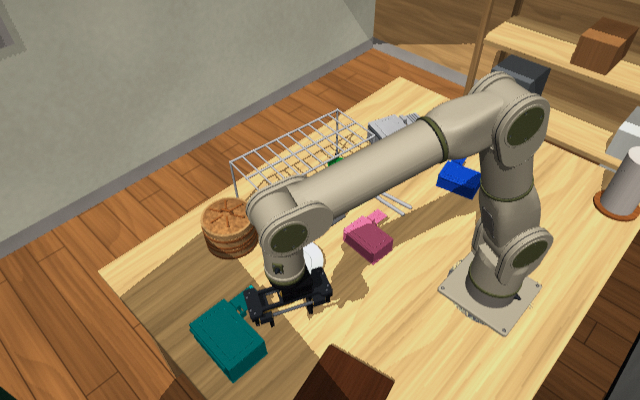

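Candidates in the top picture are teal (170,237), pink (330,248), blue (465,265), a large grey tin (465,172) and a small grey tin (331,188). The small grey one half under the shelf is meant: it's plain steel and the smaller of the two uncoloured ones. I'll confirm it in a crop.

```bash
python3 - <<'E'
from h import *
a=cv2.imread("pics/top0.png")[90:290,250:450]
c=cv2.resize(a[50:140,40:160],None,fx=6.5,fy=6.5,interpolation=cv2.INTER_CUBIC)
cv2.imwrite("pics/crop.png",c)
E
```

```text
(no output)
```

View pics/crop.png

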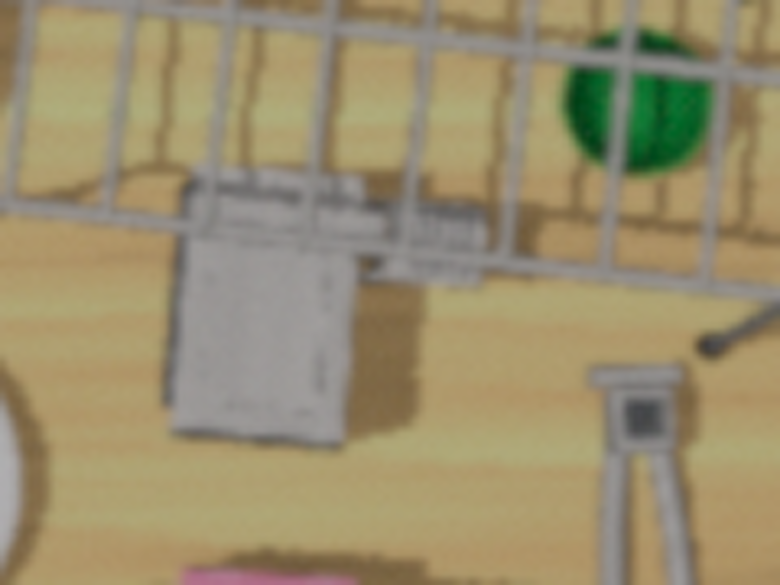

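The crop shows the plain grey tin, with its lid corners at about (316,206), (343,208), (346,168) and (319,166). Its latch paddle is at about (357,177), under the front bar.

```bash
python3 - <<'E'
from h import *
np.set_printoptions(precision=4,suppress=True)
P=[ray("top",290+u/6.5,140+v/6.5,.06) for u,v in((170,432),(342,444),(362,176),(190,172))]
print(np.array(P)); print(np.mean(P,0))
a=[np.degrees(np.arctan2(*(q-p)[[1,0]])) for p,q in((P[0],P[3]),(P[1],P[2]))]
print(a, np.degrees(np.arctan2(*(P[0]-P[1])[[1,0]]))-90)
for u,v in((385,279),(480,285),(487,212),(395,205)): print(ray("top",290+u/6.5,140+v/6.5,.05))
for z in (.222,): print("bar",ray("top",290+0/6.5,140+205/6.5,z),ray("top",290+780/6.5,140+295/6.5,z))
E
```

```text
[[0.5252 0.1679 0.06  ]
 [0.5176 0.0787 0.06  ]
 [0.6582 0.0654 0.06  ]
 [0.6617 0.1555 0.06  ]]
[0.5907 0.1169 0.06  ]
[np.float64(-5.171464567825328), np.float64(-5.410437176141756)] -4.842767487084316
[0.6049 0.0538 0.05  ]
[0.601  0.0039 0.05  ]
[ 0.6397 -0.0008  0.05  ]
[0.6442 0.0476 0.05  ]
bar [0.6195 0.2425 0.222 ] [ 0.5726 -0.1135  0.222 ]
```

```bash
cat >> h.py <<'E'
from scipy.spatial.transform import Rotation as Ro
C=np.array([.593,.118,0]); yaw=np.radians(-5)
ux=np.array([np.cos(yaw),np.sin(yaw),0]); uy=np.array([-np.sin(yaw),np.cos(yaw),0]); uz=np.array([0,0,1.])
def tin(x,y,z): return C+x*ux+y*uy+z*uz
def totin(p): d=np.array(p)-C; return np.array([d@ux,d@uy,d[2]])
def ori(lean,roll=0):
    z=np.sin(lean)*ux-np.cos(lean)*uz; y=uy
    return Ro.from_rotvec(roll*ux)*Ro.from_matrix(np.c_[np.cross(y,z),y,z])
def delta(p,R):
    s=r.read_state(); R0=Ro.from_quat(s["eef_rot"]); 
    return (np.array(p)-s["ee_pos"]).round(4),(R*R0.inv()).as_rotvec().round(4)
E
python3 - <<'E'
from h import *
R=ori(np.radians(40)); zt=R.as_matrix()[:,2]
g=tin(.040,-.090,.050)
print(g,zt,R.as_matrix()); print(delta(g-.15*zt,R))
E
```

```text
[0.62500377 0.02485625 0.05      ] [ 0.64034161 -0.05602263 -0.76604444] [[-0.76312941  0.08715574  0.64034161]
 [ 0.06676517  0.9961947  -0.05602263]
 [-0.64278761  0.         -0.76604444]]
(array([ 0.2572, -0.5296, -0.0577]), array([-0.1863, -0.6767,  0.3475]))
```

Call:
{"fn": "arm_command", "kwargs": {
  "xyz": [
    [0.013,-0.027,0],
    [0.026,-0.053,-0.003],
    [0.04,-0.08,-0.006],
    [0.053,-0.11,-0.009],
    [0.066,-0.14,-0.012],
    [0.08,-0.17,-0.015],
    [0.094,-0.2,-0.018],
    [0.11,-0.23,-0.021],
    [0.125,-0.26,-0.024],
    [0.14,-0.29,-0.027],
    [0.154,-0.32,-0.03],
    [0.168,-0.35,-0.034],
    [0.182,-0.38,-0.038],
    [0.196,-0.41,-0.042],
    [0.21,-0.44,-0.046],
    [0.224,-0.47,-0.05],
    [0.238,-0.495,-0.054],
    [0.25,-0.515,-0.057],
    [0.257,-0.53,-0.058],
    [0.257,-0.53,-0.058]
  ],
  "rot": [
    [-0.01,-0.035,0.018],
    [-0.02,-0.07,0.036],
    [-0.03,-0.105,0.054],
    [-0.04,-0.14,0.072],
    [-0.05,-0.175,0.09],
    [-0.06,-0.21,0.108],
    [-0.07,-0.25,0.13],
    [-0.08,-0.29,0.15],
    [-0.09,-0.33,0.17],
    [-0.1,-0.37,0.19],
    [-0.11,-0.41,0.21],
    [-0.12,-0.45,0.23],
    [-0.133,-0.49,0.25],
    [-0.145,-0.53,0.27],
    [-0.155,-0.57,0.29],
    [-0.165,-0.61,0.31],
    [-0.175,-0.64,0.33],
    [-0.183,-0.665,0.342],
    [-0.186,-0.677,0.3475],
    [-0.186,-0.677,0.3475]
  ],
  "grip": 0
}}

```text
time: 2.77
ee_pos: [0.5288, 0.0295, 0.164]
eef_rot: [0.043, 0.939, -0.015, 0.342]
ft_force: [-0.6, 0.3, 0.0]
width: 0.0001
grip_force: 0.0
```

```bash
python3 - <<'E'
from h import *
np.set_printoptions(precision=4,suppress=True)
R=ori(np.radians(40)); zt=R.as_matrix()[:,2]
s=r.read_state(); print(s["time"],s["ee_pos"],totin(s["ee_pos"]),s["joint_positions"],s["width"],s["ft_force"])
im=save("top","top1");b=save("side","side1")
cv2.imwrite("pics/b1.png",np.hstack([cv2.resize(i[90:290,210:460][:,:,::-1],(400,320)) for i in(im,b)]))
for c in("top","side"):
  for l in ("paddle","tin","rack_front"):
    for d in r.spot_point(l,c):
        p=w(c,d["at"])
        if abs(p[0]-.6)<.1 and abs(p[1]-.08)<.12: print(c,l,round(d["conf"],2),p)
print(delta(tin(.040,-.090,.050)-.03*zt,R))
E
```

```text
2.7667 [0.5288 0.0295 0.164 ] [-0.0563 -0.0937  0.164 ] [-0.7007 -0.3024  0.3478  2.3962  0.8262  0.5128  0.5169] 9.394649281422294e-05 [-0.5677  0.274   0.0371]
top paddle 0.69 [0.6252 0.0204 0.0512]
top tin 0.76 [ 0.593   0.1189 -0.0008]
top rack_front 0.86 [0.6019 0.1021 0.2131]
side paddle 0.52 [0.6238 0.0249 0.0513]
side tin 0.63 [ 0.5893  0.1201 -0.0004]
side rack_front 0.67 [0.6023 0.1032 0.2141]
side rack_front 0.65 [0.5824 0.0766 0.0612]
(array([ 0.077 , -0.0072, -0.0918]), array([-0.0003,  0.0005, -0.0013]))
```

View pics/b1.png

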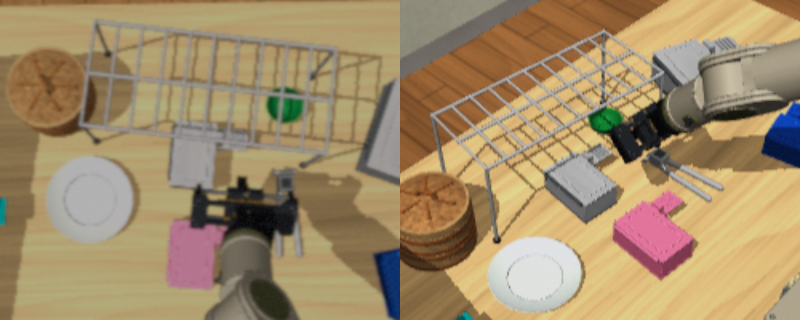

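The gripper (left half, about (245,205)) is clear in front of the shelf bar, with the tin and paddle ahead of it. Moving in along the tool axis.

Call:
{"fn": "arm_command", "kwargs": {
  "xyz": [
    [0.015,-0.002,-0.018],
    [0.03,-0.003,-0.036],
    [0.045,-0.005,-0.054],
    [0.06,-0.006,-0.072],
    [0.073,-0.007,-0.087],
    [0.083,-0.008,-0.095],
    [0.09,-0.008,-0.1],
    [0.096,-0.009,-0.101],
    [0.096,-0.009,-0.101]
  ],
  "rot": [
    [0,0,0],
    [0,0,0],
    [0,0,0],
    [0,0,0],
    [0,0,0],
    [0,0,0],
    [0,0,0],
    [0,0,0],
    [0,0,0]
  ]
}}

```text
time: 3.92
ee_pos: [0.6255, 0.0242, 0.0634]
eef_rot: [0.041, 0.939, -0.015, 0.342]
ft_force: [-0.3, -0.1, 1.3]
width: 0.0004
grip_force: 0.0
```

```bash
python3 - <<'E'
from h import *
np.set_printoptions(precision=4,suppress=True)
s=r.read_state(); print(s["time"],s["ee_pos"],totin(s["ee_pos"]),s["joint_positions"],s["ft_force"])
im=save("top","top2");b=save("side","side2")
cv2.imwrite("pics/b2.png",np.hstack([cv2.resize(i[110:230,270:420][:,:,::-1],(400,320)) for i in(im,b)]))
E
```

```text
3.9167 [0.6255 0.0242 0.0634] [ 0.0405 -0.0907  0.0634] [-0.6325  0.1729  0.4343  2.2696  1.2375  0.1364  0.0657] [-0.3213 -0.0603  1.3035]
```

View pics/b2.png

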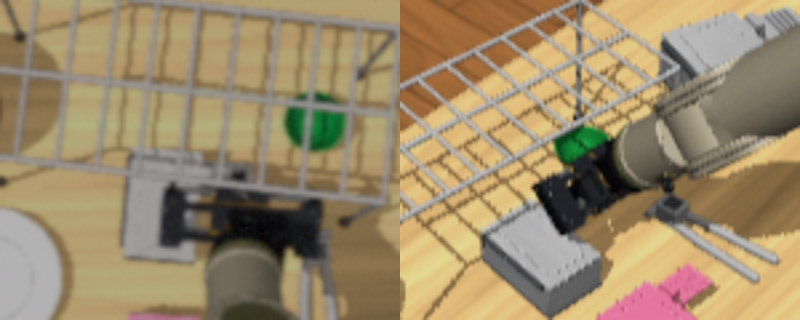

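The tool is over the paddle under the bar, with the gripper body overhanging the lid. Pressing in small steps.

Call:
{"fn": "arm_command", "kwargs": {
  "xyz": [
    [0,0,-0.003],
    [0,0,-0.006],
    [0,0,-0.009],
    [0,0,-0.011],
    [0,0,-0.012],
    [0,0,-0.012]
  ],
  "rot": [
    [0,0,0],
    [0,0,0],
    [0,0,0],
    [0,0,0],
    [0,0,0],
    [0,0,0]
  ]
}}

```text
time: 4.52
ee_pos: [0.6248, 0.0236, 0.0522]
eef_rot: [0.041, 0.939, -0.015, 0.342]
ft_force: [-0.7, -2.2, 3.2]
width: 0.0005
grip_force: 1.8
```

Call:
{"fn": "arm_command", "kwargs": {
  "xyz": [
    [0,0,-0.002],
    [0,0,-0.004],
    [0,0,-0.004]
  ],
  "rot": [
    [0,0,0],
    [0,0,0],
    [0,0,0]
  ]
}}

```text
time: 4.77
ee_pos: [0.6248, 0.0234, 0.048]
eef_rot: [0.041, 0.939, -0.015, 0.342]
ft_force: [-2.2, -2.8, 3.5]
width: 0.0005
grip_force: 2.4
```

```bash
python3 - <<'E'
from h import *
np.set_printoptions(precision=4,suppress=True)
s=r.read_state(); print(s["time"],s["ee_pos"],totin(s["ee_pos"]),s["ft_force"],s["torque"])
r.camera("side");r.camera("top")
for c in("top","side"):
  for l in ("lid_edge","paddle"):
    for d in r.spot_point(l,c):
        p=w(c,d["at"])
        if abs(p[0]-.6)<.1 and abs(p[1]-.08)<.12: print(c,l,round(d["conf"],2),totin(p))
E
```

```text
4.7667 [0.6248 0.0234 0.048 ] [ 0.0399 -0.0915  0.048 ] [-2.1545 -2.8297  3.5075] [-0.391   0.3963 -0.331 ]
top lid_edge 0.65 [ 0.0008 -0.0437  0.0723]
top paddle 0.44 [ 0.0396 -0.0926  0.036 ]
side lid_edge 0.75 [-0.0046 -0.0395  0.0778]
```

The lid is free: its edge reads about 75 mm, up against the gripper body. Backing out along the tool axis and towards -y so it can rise.

Call:
{"fn": "arm_command", "kwargs": {
  "xyz": [
    [-0.006,0,0.008],
    [-0.013,-0.001,0.016],
    [-0.02,-0.005,0.024],
    [-0.027,-0.01,0.032],
    [-0.034,-0.018,0.04],
    [-0.041,-0.026,0.048],
    [-0.048,-0.034,0.056],
    [-0.055,-0.042,0.064],
    [-0.062,-0.05,0.072],
    [-0.069,-0.058,0.08],
    [-0.076,-0.066,0.088],
    [-0.08,-0.075,0.09],
    [-0.08,-0.08,0.09],
    [-0.08,-0.08,0.09],
    [-0.08,-0.08,0.09],
    [-0.08,-0.08,0.09]
  ],
  "rot": [
    [0,0,0],
    [0,0,0],
    [0,0,0],
    [0,0,0],
    [0,0,0],
    [0,0,0],
    [0,0,0],
    [0,0,0],
    [0,0,0],
    [0,0,0],
    [0,0,0],
    [0,0,0],
    [0,0,0],
    [0,0,0],
    [0,0,0],
    [0,0,0]
  ]
}}

```text
time: 6.4
ee_pos: [0.5449, -0.0555, 0.1373]
eef_rot: [0.041, 0.939, -0.015, 0.342]
ft_force: [-0.2, 0.8, -0.4]
width: 0.0007
grip_force: 0.0
```

```bash
python3 - <<'E'
from h import *
np.set_printoptions(precision=4,suppress=True)
s=r.read_state(); print(s["time"],s["ee_pos"],totin(s["ee_pos"]),s["ft_force"],s["joint_positions"])
a=save("top","top3");b=save("side","side3")
cv2.imwrite("pics/b3.png",np.hstack([cv2.resize(i[110:230,270:420][:,:,::-1],(400,320)) for i in(a,b)]))
for c in("top","side"):
  for l in ("lid_edge","paddle","lid_hinge"):
    for d in r.spot_point(l,c):
        p=w(c,d["at"]);t=totin(p)
        if abs(p[0]-.6)<.1 and abs(p[1]-.08)<.12: print(c,l,round(d["conf"],2),t,np.arctan2(t[2]-.0575,.045-t[1]))
E
```

```text
6.4 [ 0.5449 -0.0555  0.1373] [-0.0328 -0.177   0.1373] [-0.2024  0.8259 -0.3978] [-0.6138 -0.2444  0.5467  2.404   0.7078  0.3161  0.8417]
top lid_edge 0.9 [ 0.0015 -0.025   0.1134] 0.6741575864369437
top paddle 0.43 [ 0.041  -0.0921  0.0498] -0.05581525222506191
top lid_hinge 0.69 [0.0004 0.043  0.057 ] -0.25201683959557364
side lid_edge 0.74 [-0.0057 -0.0196  0.1189] 0.7597480404889866
side paddle 0.53 [ 0.0378 -0.0891  0.0528] -0.0353529113027874
side lid_hinge 0.74 [ 0.0358 -0.0878  0.0478] -0.0731973967000919
side lid_hinge 0.67 [-0.0021  0.0437  0.0584] 0.5785179204978926
```

View pics/b3.png

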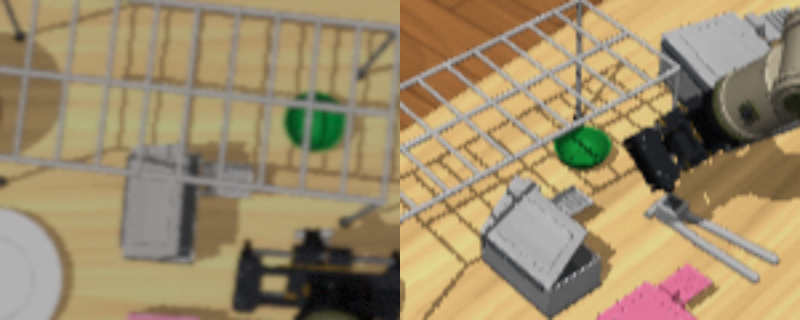

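The lid has sprung to about 0.72 rad in both views and the paddle is back up; the gripper is clear. Next I plan the swing: tool rear leaned 40° to -y and 15° to -x, fingertip at tin x -58 under the lid, following its arc.

```bash
cat >> h.py <<'E'
al=np.radians(40); R2=ori(np.radians(15),al); X=-.060
def tcp(th,rho=.062):
    d=np.array([-np.cos(th),np.sin(th)]);n=np.array([-np.sin(th),-np.cos(th)])
    u=np.array([.045,.0575])+rho*d+.0025*n-.015*np.array([np.cos(al),np.sin(al)])
    return tin(X,u[0],u[1])
E
python3 - <<'E'
from h import *
np.set_printoptions(precision=4,suppress=True)
R=R2.as_matrix(); print(R)
A=tin(X,-.09,.115); print("A",A,delta(A,R2))
c=[R@np.array([sx*.0375,sy*.095,-.07]) for sx in(-1,1) for sy in(-1,1)]
print("corners rel tcp (tin)",[np.array([v@ux,v@uy,v[2]]) for v in c])
for t in(.45,.6,.75,.9,1.05,1.2,1.35,1.5,1.6,1.7,1.75): print(t,totin(tcp(t)),tcp(t)-A)
E
```

```text
[[-0.9478  0.0668  0.3119]
 [ 0.2499  0.7631  0.596 ]
 [-0.1983  0.6428 -0.7399]]
A [0.5254 0.0336 0.115 ] (array([-0.0194,  0.0896, -0.0225]), array([0.7204, 0.357 , 0.1522]))
corners rel tcp (tin) [array([ 0.0181, -0.1225, -0.0018]), array([0.0181, 0.0231, 0.1203]), array([-0.0543, -0.11  , -0.0167]), array([-0.0543,  0.0356,  0.1054])]
0.45 [-0.06   -0.0234  0.0726] [ 0.0058  0.0663 -0.0424]
0.6 [-0.06   -0.0191  0.0808] [ 0.0062  0.0707 -0.0342]
0.75 [-0.06   -0.0136  0.0883] [ 0.0067  0.0761 -0.0267]
0.9 [-0.06   -0.007   0.0949] [ 0.0072  0.0827 -0.0201]
1.05 [-0.06    0.0005  0.1004] [ 0.0079  0.0901 -0.0146]
1.2 [-0.06    0.0087  0.1047] [ 0.0086  0.0983 -0.0103]
1.35 [-0.06    0.0175  0.1078] [ 0.0094  0.1071 -0.0072]
1.5 [-0.06    0.0266  0.1095] [ 0.0102  0.1162 -0.0055]
1.6 [-0.06    0.0328  0.1099] [ 0.0107  0.1224 -0.0051]
1.7 [-0.06    0.039   0.1097] [ 0.0112  0.1285 -0.0053]
1.75 [-0.06    0.0421  0.1093] [ 0.0115  0.1316 -0.0057]
```

Call:
{"fn": "arm_command", "kwargs": {
  "xyz": [
    [-0.002,0.006,0.004],
    [-0.004,0.012,0.006],
    [-0.006,0.018,0.006],
    [-0.008,0.024,0.004],
    [-0.009,0.03,0],
    [-0.01,0.036,-0.003],
    [-0.011,0.042,-0.006],
    [-0.012,0.05,-0.009],
    [-0.013,0.058,-0.012],
    [-0.015,0.066,-0.015],
    [-0.017,0.074,-0.018],
    [-0.018,0.082,-0.02],
    [-0.019,0.09,-0.022],
    [-0.019,0.09,-0.022],
    [-0.019,0.09,-0.022]
  ],
  "rot": [
    [0.055,0.027,0.012],
    [0.11,0.055,0.023],
    [0.165,0.082,0.035],
    [0.22,0.11,0.047],
    [0.275,0.137,0.058],
    [0.33,0.165,0.07],
    [0.385,0.192,0.082],
    [0.44,0.22,0.093],
    [0.5,0.248,0.105],
    [0.555,0.275,0.117],
    [0.61,0.302,0.128],
    [0.665,0.33,0.14],
    [0.72,0.357,0.152],
    [0.72,0.357,0.152],
    [0.72,0.357,0.152]
  ]
}}

```text
time: 8.05
ee_pos: [0.487, 0.049, 0.1501]
eef_rot: [0.091, 0.931, 0.321, 0.148]
ft_force: [-0.2, -0.2, 0.1]
width: 0.0007
grip_force: 0.0
```

```bash
cat > look.py <<'E'
from h import *
import sys
np.set_printoptions(precision=4,suppress=True)
s=r.read_state(); print(s["time"],s["ee_pos"],totin(s["ee_pos"]),s["ft_force"],s["joint_positions"])
a=save("top","top"+sys.argv[1]);b=save("side","side"+sys.argv[1])
cv2.imwrite(f"pics/b{sys.argv[1]}.png",np.hstack([cv2.resize(i[110:230,270:420][:,:,::-1],(400,320)) for i in(a,b)]))
for c in("top","side"):
  for l in ("lid_edge","paddle","rack_front"):
    for d in r.spot_point(l,c):
        p=w(c,d["at"]);t=totin(p)
        if abs(p[0]-.6)<.1 and abs(p[1]-.1)<.12: print(c,l,round(d["conf"],2),t,np.arctan2(t[2]-.0575,.045-t[1]))
for t in (.5,.6,.75,1.2,1.7): print(t,delta(tcp(t),R2))
E
python3 look.py 4
```

```text
8.05 [0.487  0.049  0.1501] [-0.0996 -0.078   0.1501] [-0.1734 -0.2229  0.1307] [-1.2085 -0.4992  1.3387  2.2463 -0.2705  0.7543  1.7201]
top lid_edge 0.62 [-0.0005 -0.0227  0.117 ] 0.7212186454493517
top lid_edge 0.51 [-0.0027  0.0475  0.0562] -2.6751877769000814
top paddle 0.73 [ 0.0423 -0.0901  0.0501] -0.05478404868441303
top rack_front 0.72 [ 0.0108 -0.0122  0.214 ] 1.2203851302910553
side lid_edge 0.86 [-0.0032 -0.0141  0.1256] 0.8563255658378498
side paddle 0.64 [ 0.036  -0.0885  0.0494] -0.06076786755177499
side rack_front 0.84 [ 0.0104 -0.0138  0.2128] 1.2086316274071234
0.5 (array([ 0.0444,  0.0518, -0.0748]), array([0.0237, 0.0131, 0.0203]))
0.6 (array([ 0.0447,  0.0548, -0.0693]), array([0.0237, 0.0131, 0.0203]))
0.75 (array([ 0.0452,  0.0603, -0.0619]), array([0.0237, 0.0131, 0.0203]))
1.2 (array([ 0.0471,  0.0825, -0.0454]), array([0.0237, 0.0131, 0.0203]))
1.7 (array([ 0.0497,  0.1127, -0.0405]), array([0.0237, 0.0131, 0.0203]))
```

View pics/b4.png

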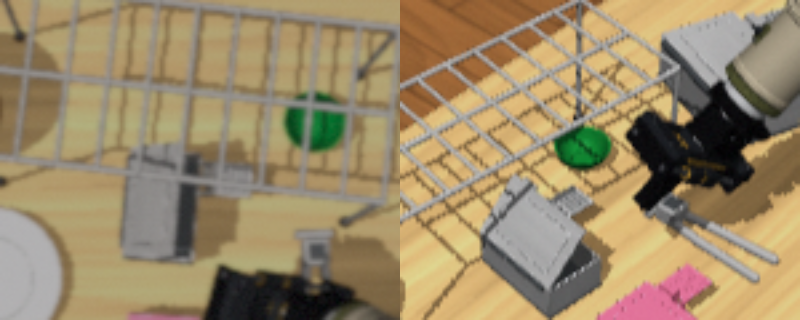

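The lean to -y runs joints 2 and 3 to their limits, so the TCP stayed about 40 mm short. The lid is steady at about 0.75 rad. I'll use a gentler lean: 25° to -y and 8° to -x.

```bash
sed -i 's/al=np.radians(40); R2=ori(np.radians(15),al)/al=np.radians(25); R2=ori(np.radians(8),al)/' h.py; python3 - <<'E'
from h import *
print(delta(tin(X,-.085,.13),R2))
E
```

```text
(array([ 0.0389, -0.0109, -0.0202]), array([-0.227 ,  0.142 ,  0.0828]))
```

Call:
{"fn": "arm_command", "kwargs": {
  "xyz": [
    [0,0,0],
    [0,0,0],
    [0,0,0],
    [0,0,0]
  ],
  "rot": [
    [-0.075,0.047,0.027],
    [-0.15,0.095,0.055],
    [-0.22,0.142,0.083],
    [-0.22,0.142,0.083]
  ]
}}

```text
time: 8.78
ee_pos: [0.4882, 0.0514, 0.1506]
eef_rot: [0.055, 0.973, 0.211, 0.076]
ft_force: [0.0, 1.0, 1.0]
width: 0.0002
grip_force: 0.0
```

```bash
python3 - <<'E'
from h import *
s=r.read_state();print(s["ee_pos"],s["joint_positions"].round(3))
print(delta(tin(X,-.085,.13),R2))
E
```

```text
[0.48820085 0.05144253 0.15059661] [-1.276 -0.202  1.326  2.11  -0.284  0.942  1.671]
(array([ 0.0376, -0.0129, -0.0206]), array([ 0.0037, -0.0009, -0.006 ]))
```

Call:
{"fn": "arm_command", "kwargs": {
  "xyz": [
    [0.009,-0.003,-0.004],
    [0.018,-0.006,-0.008],
    [0.027,-0.009,-0.012],
    [0.036,-0.012,-0.018],
    [0.038,-0.013,-0.021],
    [0.038,-0.013,-0.021]
  ],
  "rot": [
    [0,0,0],
    [0,0,0],
    [0,0,0],
    [0,0,0],
    [0,0,0],
    [0,0,0]
  ]
}}

```text
time: 9.28
ee_pos: [0.5242, 0.0344, 0.1282]
eef_rot: [0.06, 0.972, 0.215, 0.077]
ft_force: [-0.7, -0.6, -0.2]
width: 0.0006
grip_force: 0.0
```

```bash
python3 - <<'E'
from h import *
np.set_printoptions(precision=4,suppress=True)
s=r.read_state();print(s["time"],s["ee_pos"],totin(s["ee_pos"]),s["joint_positions"].round(3),s["ft_force"])
print(delta(s["ee_pos"],R2))
R=R2.as_matrix()
print(R, "corners",[totin(C+R@np.array([sx*.0375,sy*.095,-.07])) for sx in(-1,1) for sy in(-1,1)])
for t in(.4,.5,.6,.75,.9,1.05,1.2,1.35,1.5,1.6,1.7,1.75): print(t,totin(tcp(t)),tcp(t)-s["ee_pos"])
E
```

```text
9.2833 [0.5242 0.0344 0.1282] [-0.0613 -0.0892  0.1282] [-0.956  0.265  1.232  2.044 -0.818  1.096  2.127] [-0.7355 -0.5586 -0.1913]
(array([0., 0., 0.]), array([-0.006 , -0.0016,  0.0044]))
[[-0.9814  0.079   0.1751]
 [ 0.1449  0.9029  0.4048]
 [-0.1261  0.4226 -0.8975]] corners [array([ 0.0274, -0.1176,  0.0274]), array([0.0274, 0.0546, 0.1077]), array([-0.0469, -0.1132,  0.0179]), array([-0.0469,  0.059 ,  0.0982])]
0.4 [-0.06   -0.0267  0.073 ] [ 0.0067  0.0622 -0.0552]
0.5 [-0.06   -0.0242  0.0787] [ 0.0069  0.0647 -0.0496]
0.6 [-0.06   -0.0212  0.0841] [ 0.0072  0.0677 -0.0441]
0.75 [-0.06   -0.0157  0.0916] [ 0.0077  0.0732 -0.0367]
0.9 [-0.06   -0.0091  0.0982] [ 0.0083  0.0797 -0.0301]
1.05 [-0.06   -0.0016  0.1037] [ 0.0089  0.0872 -0.0246]
1.2 [-0.06    0.0066  0.108 ] [ 0.0096  0.0954 -0.0202]
1.35 [-0.06    0.0154  0.1111] [ 0.0104  0.1041 -0.0171]
1.5 [-0.06    0.0245  0.1128] [ 0.0112  0.1132 -0.0154]
1.6 [-0.06    0.0307  0.1132] [ 0.0117  0.1194 -0.015 ]
1.7 [-0.06    0.0369  0.113 ] [ 0.0123  0.1256 -0.0153]
1.75 [-0.06    0.04    0.1126] [ 0.0125  0.1286 -0.0156]
```

Call:
{"fn": "arm_command", "kwargs": {
  "xyz": [
    [0.001,0.008,-0.015],
    [0.002,0.016,-0.03],
    [0.003,0.026,-0.043],
    [0.004,0.036,-0.043],
    [0.005,0.046,-0.043],
    [0.006,0.054,-0.043],
    [0.006,0.058,-0.043],
    [0.007,0.06,-0.043]
  ],
  "rot": [
    [0,0,0],
    [0,0,0],
    [0,0,0],
    [0,0,0],
    [0,0,0],
    [0,0,0],
    [0,0,0],
    [0,0,0]
  ]
}}

```text
time: 9.95
ee_pos: [0.5319, 0.0977, 0.0872]
eef_rot: [0.057, 0.971, 0.217, 0.077]
ft_force: [0.3, -0.3, -0.1]
width: 0.0006
grip_force: 0.0
```

```bash
python3 look.py 5
```

```text
9.95 [0.5319 0.0977 0.0872] [-0.059  -0.0256  0.0872] [ 0.3301 -0.2702 -0.0991] [-0.9886  0.3387  1.135   2.0831 -0.9415  0.9999  2.1276]
top paddle 0.72 [ 0.0405 -0.0872  0.05  ] -0.05699890853208699
top rack_front 0.84 [ 0.0104 -0.0113  0.2121] 1.2213383768441073
side rack_front 0.67 [ 0.0117 -0.0144  0.2125] 1.2045983681996393
0.5 (array([-0.0007,  0.0031, -0.0075]), array([-0.0071, -0.0006,  0.0012]))
0.6 (array([-0.0004,  0.0061, -0.002 ]), array([-0.0071, -0.0006,  0.0012]))
0.75 (array([0.    , 0.0116, 0.0055]), array([-0.0071, -0.0006,  0.0012]))
1.2 (array([0.002 , 0.0338, 0.0219]), array([-0.0071, -0.0006,  0.0012]))
1.7 (array([0.0046, 0.064 , 0.0268]), array([-0.0071, -0.0006,  0.0012]))
```

View pics/b5.png

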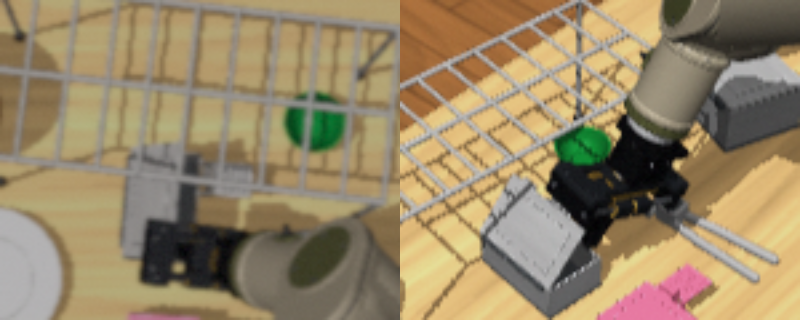

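The finger is at the open -x end under the raised lid, and the wrist is clear of the bar. Easing the lid round now.

Call:
{"fn": "arm_command", "kwargs": {
  "xyz": [
    [0,0.002,0],
    [0,0.004,0.001],
    [0,0.006,0.002],
    [0,0.008,0.003],
    [0,0.01,0.005],
    [0,0.012,0.007],
    [0.001,0.014,0.009],
    [0.001,0.016,0.011],
    [0.001,0.018,0.0125],
    [0.001,0.02,0.014],
    [0.001,0.022,0.0155],
    [0.001,0.024,0.017],
    [0.002,0.026,0.018],
    [0.002,0.028,0.019],
    [0.002,0.03,0.02],
    [0.002,0.032,0.021],
    [0.002,0.034,0.022]
  ],
  "rot": [
    [0,0,0],
    [0,0,0],
    [0,0,0],
    [0,0,0],
    [0,0,0],
    [0,0,0],
    [0,0,0],
    [0,0,0],
    [0,0,0],
    [0,0,0],
    [0,0,0],
    [0,0,0],
    [0,0,0],
    [0,0,0],
    [0,0,0],
    [0,0,0],
    [0,0,0]
  ]
}}

```text
time: 11.77
ee_pos: [0.5338, 0.1306, 0.1083]
eef_rot: [0.058, 0.972, 0.216, 0.077]
ft_force: [1.1, -1.3, 0.1]
width: 0.0006
grip_force: 0.5
```

```bash
python3 look.py 6
```

```text
11.7667 [0.5338 0.1306 0.1083] [-0.06    0.0074  0.1083] [ 1.1095 -1.321   0.1421] [-1.1083  0.2913  1.1792  2.0675 -0.883   0.9823  2.0055]
top lid_edge 0.73 [0.0003 0.0028 0.1326] 1.0589584643603374
top lid_edge 0.5 [ 0.0029 -0.0023 -0.0019] -0.8979134901087649
top lid_edge 0.41 [ 0.0128 -0.0112  0.2116] 1.2208243667951582
top paddle 0.46 [ 0.043  -0.0923  0.0498] -0.05579787615048869
top rack_front 0.57 [ 0.0131 -0.0109  0.2153] 1.230215027730366
side lid_edge 0.6 [-0.0044  0.0063  0.1385] 1.1251362781689098
side rack_front 0.89 [ 0.0112 -0.0139  0.2146] 1.2119308956014307
0.5 (array([-0.0026, -0.0314, -0.0294]), array([-0.0074, -0.0007,  0.0005]))
0.6 (array([-0.0023, -0.0284, -0.024 ]), array([-0.0074, -0.0007,  0.0005]))
0.75 (array([-0.0018, -0.0229, -0.0165]), array([-0.0074, -0.0007,  0.0005]))
1.2 (array([ 0.0001, -0.0007, -0.0001]), array([-0.0074, -0.0007,  0.0005]))
1.7 (array([0.0028, 0.0295, 0.0049]), array([-0.0074, -0.0007,  0.0005]))
```

View pics/b6.png

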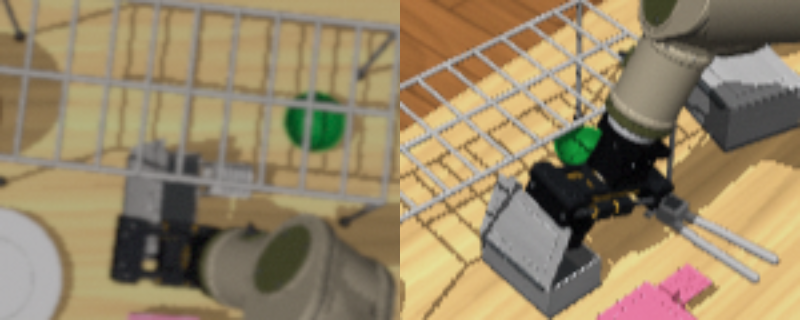

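The lid follows at about 1.1 rad with light force. Continuing along the arc.

Call:
{"fn": "arm_command", "kwargs": {
  "xyz": [
    [0,0.002,0.001],
    [0,0.004,0.0015],
    [0.001,0.006,0.002],
    [0.001,0.008,0.003],
    [0.001,0.01,0.0035],
    [0.001,0.012,0.004],
    [0.001,0.014,0.004],
    [0.002,0.016,0.0045],
    [0.002,0.018,0.005],
    [0.002,0.02,0.005],
    [0.002,0.022,0.005],
    [0.002,0.024,0.005],
    [0.002,0.026,0.005],
    [0.003,0.028,0.005],
    [0.003,0.03,0.005],
    [0.003,0.03,0.005]
  ],
  "rot": [
    [0,0,0],
    [0,0,0],
    [0,0,0],
    [0,0,0],
    [0,0,0],
    [0,0,0],
    [0,0,0],
    [0,0,0],
    [0,0,0],
    [0,0,0],
    [0,0,0],
    [0,0,0],
    [0,0,0],
    [0,0,0],
    [0,0,0],
    [0,0,0]
  ]
}}

```text
time: 13.5
ee_pos: [0.5368, 0.1611, 0.1132]
eef_rot: [0.058, 0.972, 0.216, 0.077]
ft_force: [-0.7, -0.9, 0.6]
width: 0.0006
grip_force: 0.6
```

```bash
python3 look.py 7
```

```text
13.5 [0.5368 0.1611 0.1132] [-0.0598  0.038   0.1132] [-0.7109 -0.9319  0.6368] [-1.1703  0.2893  1.1789  2.0559 -0.8786  0.9624  1.9406]
top lid_edge 0.69 [0.0015 0.0424 0.1403] 1.5399651602910782
top paddle 0.55 [ 0.0412 -0.0907  0.0503] -0.05310442686497123
top rack_front 0.88 [ 0.0113 -0.0101  0.2122] 1.2288102110436798
top rack_front 0.48 [ 0.0036 -0.0002 -0.0006] -0.9097718950202892
side lid_edge 0.68 [-0.0017  0.0483  0.1468] 1.6080063508679021
side rack_front 0.58 [ 0.0099 -0.0144  0.2104] 1.2002495855986979
0.5 (array([-0.0056, -0.0615, -0.0345]), array([-0.0075, -0.0006,  0.0003]))
0.6 (array([-0.0053, -0.0585, -0.029 ]), array([-0.0075, -0.0006,  0.0003]))
0.75 (array([-0.0048, -0.053 , -0.0216]), array([-0.0075, -0.0006,  0.0003]))
1.2 (array([-0.0029, -0.0308, -0.0051]), array([-0.0075, -0.0006,  0.0003]))
1.7 (array([-0.0003, -0.0006, -0.0002]), array([-0.0075, -0.0006,  0.0003]))
```

The lid is at about 1.57. I'll go on gently until the stop shows in the force.

Call:
{"fn": "arm_command", "kwargs": {
  "xyz": [
    [0,0.002,0],
    [0,0.004,0],
    [0,0.0055,0],
    [0.001,0.007,0],
    [0.001,0.0085,-0.001],
    [0.001,0.0085,-0.001]
  ],
  "rot": [
    [0,0,0],
    [0,0,0],
    [0,0,0],
    [0,0,0],
    [0,0,0],
    [0,0,0]
  ]
}}

```text
time: 14.4
ee_pos: [0.5378, 0.1695, 0.1121]
eef_rot: [0.058, 0.972, 0.216, 0.077]
ft_force: [0.1, -1.1, 0.6]
width: 0.0003
grip_force: 0.8
```

```bash
python3 look.py 8|head -5
```

```text
14.4 [0.5378 0.1695 0.1121] [-0.0595  0.0465  0.1121] [ 0.1491 -1.0712  0.5933] [-1.1796  0.2955  1.1724  2.0535 -0.8858  0.9559  1.9299]
top lid_edge 0.76 [0.0021 0.0529 0.139 ] 1.6676638295503399
top paddle 0.52 [ 0.0446 -0.0889  0.049 ] -0.06323673061734554
top paddle 0.22 [0.0014 0.0432 0.0582] 0.3568740647903249
top rack_front 0.87 [ 0.0095 -0.0139  0.216 ] 1.2148371700770435
```

Call:
{"fn": "arm_command", "kwargs": {
  "xyz": [
    [0,0.0015,0],
    [0,0.003,-0.0005],
    [0,0.003,-0.0005]
  ],
  "rot": [
    [0,0,0],
    [0,0,0],
    [0,0,0]
  ]
}}

```text
time: 15.05
ee_pos: [0.5381, 0.1704, 0.1117]
eef_rot: [0.059, 0.972, 0.216, 0.077]
ft_force: [-3.7, -8.4, 6.8]
width: 0.0004
grip_force: 4.8
```

The force has risen to about 8 N, so the lid is at its stop. Withdrawing towards -y.

Call:
{"fn": "arm_command", "kwargs": {
  "xyz": [
    [0,-0.002,0],
    [0,-0.006,0],
    [-0.001,-0.014,0],
    [-0.002,-0.024,0],
    [-0.003,-0.036,0.002],
    [-0.004,-0.05,0.005],
    [-0.006,-0.065,0.01],
    [-0.009,-0.08,0.015],
    [-0.012,-0.095,0.02],
    [-0.015,-0.11,0.025],
    [-0.018,-0.12,0.03],
    [-0.02,-0.125,0.03],
    [-0.02,-0.125,0.03],
    [-0.02,-0.125,0.03]
  ],
  "rot": [
    [0,0,0],
    [0,0,0],
    [0,0,0],
    [0,0,0],
    [0,0,0],
    [0,0,0],
    [0,0,0],
    [0,0,0],
    [0,0,0],
    [0,0,0],
    [0,0,0],
    [0,0,0],
    [0,0,0],
    [0,0,0]
  ]
}}

```text
time: 16.22
ee_pos: [0.5177, 0.0471, 0.1417]
eef_rot: [0.058, 0.971, 0.217, 0.077]
ft_force: [0.4, 0.4, -0.7]
width: 0.0008
grip_force: 0.0
```

```bash
python3 look.py 9|head -8; python3 - <<'E'
from h import *
for l in("plate","pinch_bowl","garlic_press","steamer"):
  for c in("top","side"):
    for d in r.spot_point(l,c)[:1]: print(l,c,w(c,d["at"]).round(3))
E
```

```text
16.2167 [0.5177 0.0471 0.1417] [-0.0688 -0.0772  0.1417] [ 0.4008  0.4353 -0.6753] [-1.0401  0.1817  1.2645  2.0524 -0.7349  1.0686  2.041 ]
top lid_edge 0.77 [0.001  0.0563 0.1404] 1.7068483131699266
top paddle 0.62 [ 0.0424 -0.0888  0.0488] -0.06479905112091115
top rack_front 0.65 [ 0.0146 -0.0115  0.2142] 1.224527153404959
side lid_edge 0.82 [-0.0028  0.0601  0.1485] 1.7352214287667485
side paddle 0.54 [ 0.0352 -0.0888  0.0502] -0.05435294995247672
side rack_front 0.81 [ 0.0101 -0.0117  0.2142] 1.2233490749619977
0.5 (array([ 0.0134,  0.0519, -0.0628]), array([-0.007 , -0.0007, -0.0001]))
plate top [0.504 0.346 0.   ]
plate side [ 0.5    0.345 -0.002]
pinch_bowl top [ 0.704 -0.082  0.   ]
pinch_bowl side [ 0.699 -0.08   0.   ]
garlic_press top [ 0.474 -0.086 -0.007]
garlic_press side [ 0.471 -0.085 -0.009]
steamer top [ 0.732  0.416 -0.005]
steamer side [ 0.73   0.414 -0.004]
```

View pics/b9.png

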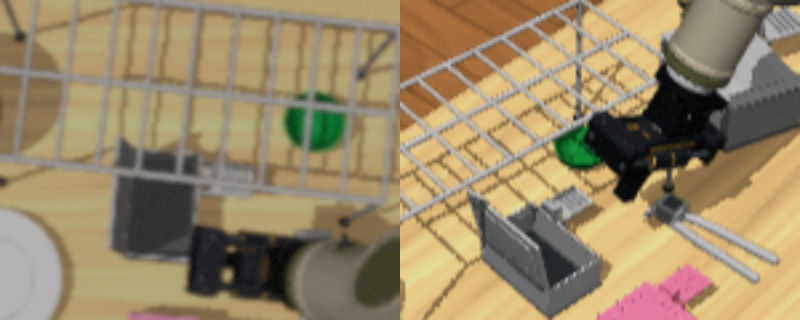

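The lid stands open at about 1.72 rad and the paddle is back up. The robot touches nothing and the bystanders haven't moved.

```bash
python3 -c "
from bench import r
print(r.close_job())"
```

```text
the job is handed in; nothing more can be done
None
```

I opened the small plain tin and handed the job in: the lid stands at about 1.72 rad, against its stop, with the paddle back up, the bystanders unmoved and the shelf not knocked; the verdict was not reported.

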